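# Check the washed glue syringes and reject the clogged one

### The arm

A 7-joint arm with a two-finger parallel gripper is mounted at the origin on the work surface. World frame = base frame: x ahead of the robot, y to its left, z up, the work surface at z = 0. Lengths are in m, angles in rad, forces in N, time in s.
With the tool pointing down it reaches from about 0.4 to 0.875 m from the base axis. Payload 4.4 kg.
Tool frame: the origin (TCP) lies on the centre line of the jaws, within the pads' length; the fingertips stand 17 mm ahead of it and the grasp point (between the pads) lies 2 mm behind it; z points along the fingers, y is the direction in which the jaws open and shut (so a half turn about z gives the same grasp; the last joint's range is limited). The gripper opens to 85 mm and grips with 20 to 120 N. Pads are 22 mm wide; open, the fingers measure 114 mm over their backs; the gripper's body (76 mm by 85 mm) begins 54 mm behind the grasp point. The pads swing forward as they close: fully open they stand 13 mm farther back than shut.
Start: joints at [-1.387, 0.628, 0.038, 1.517, -0.027, 0.996, -0.02], TCP at [0.161, 0.63, 0.248] pointing down, gripper open.
Joint ranges: [-3.06, 3.06], [-0.37, 2.12], [-1.25, 1.32], [0.18, 2.47], [-1.1, 4.24], [0.23, 1.98], [-2.94, 2.94]. Speed limits (rad/s): [2.57, 2.57, 3.14, 3.14, 3.14, 3.14, 3.14].

### API

Orientations are given as a unit quaternion [x, y, z, w].
In Python, from bench import env, eyes gives the robot as it stands.
- The arm moves only by the shell command python3 -m inch 'ROWS' [FORCE]. ROWS is JSON, a list of rows, each a list of 7 numbers: the gripper command: -1 is shut, 1 is fully open, values between are in proportion, then the shift along the tool's x, y, z in mm, then the turn, a rotation vector about the tool's x, y, z in rad. In form: [[grip, dx, dy, dz, rx, ry, rz], ...]. A call has 1 to 10 rows; each row is the pose to reach, as a shift and turn from the pose commanded when the call began, along the tool's axes at that moment; what a row does not reach only later rows make up. A row lasts 1/12 s, in which the tool goes at most 41.7 mm and 7.16 degrees, less where a joint would pass 70% of its speed; a pose out of reach is approached as far as the arm can. A call with a gripper value outside its range is refused whole. The fingers move at their own pace and stop on an object; FORCE is the grip in N (left out, the last holds). Time passes only in rows, so rows that repeat a pose let the fingers close. It gives the time, the measured TCP pose, the force and the opening at its end, in the units of the state.
- env.get_state(): the state, without advancing time (a new reading comes with each control period).
- eyes.get_image(name): name is "side" or "top"; returns a dict with "pixels" (420x560x3 uint8, red, green, blue), "K" (3x3 intrinsics, pixels), "rvec" (rotation vector, rad) and "tvec" (3), from world to camera coordinates, as OpenCV has them. Camera axes: x right, y down, z forward; pixel columns grow to the right and rows downward; lengths in m; the calibration is good to about 2 mm. A picture is of the moment at which its call begins. There is no depth.
- env.hand_in(): hands the job in, once; it reports no verdict.
Trained networks look in the newest picture that a camera, given by its name, has taken for a name from the list of things; names that differ only in an ending like _2 or _b are one class to them, and where a whole thing is asked for, a point or a joint stands for the part that bears it (a point fixed in the world has none). Each returns a list of dicts, best first, with "confidence" (0 to 1); they miss things now and then, are a little off and sometimes report something else, mostly with a low value. They report only what shows in the picture. A call takes as long as a camera call. They do not tell look-alikes from the thing itself.
- eyes.search_frame(target, camera): "bbox" ([left, top, right, bottom] in pixels, round what is visible of it).
- eyes.place_of(target, camera): "centre" ([row, column] in pixels: a listed point, or the origin of a listed thing).
The state is a dict: "t": time; "qpos": joint angles; "dq": joint speeds; "tau": joint torques, N m; "tool_pos": TCP position; "tool_rot": TCP orientation; "contact_force": force on the tool from outside, world axes, zero at the start; "moment": the same for the moment, N m; "finger_gap": opening from 0.0 (shut) to 1.0 (fully open).
Only numpy, scipy, OpenCV 4.12 (cv2) and the standard library are available. Lean on these libraries where they do the work, as an engineer would, in place of code of your own. Each camera call takes 0.05 s, during which the arm holds its last target. There are 200 camera calls.

### The job

Three washed glue syringes stand in the drying rack. Press each plunger slowly to feel whether it runs free: push the free ones fully home and leave them standing in the rack, but where set glue makes the plunger stiffen part-way, stop without forcing it, then lift that syringe out and lower it nozzle first to the bottom of the empty soaking pot before letting go. Leave the pot where it stands and do not disturb the other things on the bench.

Things in the scene. Friction and masses are not known exactly. Their poses are not given: they have to be found in the camera images.
- rack: Plywood drying rack, fixed, 64 mm (x) by 274 mm (y) by 62 mm high, two tiers with four holes in a row along its y axis, 60 mm apart. Origin: centre of its underside, z up. A syringe stands with its barrel through the upper tier and its shoulder on the lower tier, nozzle tip 16 mm above the table.
- rack_hole0 (a point): Centre of rack hole 0 at the upper tier's top face, 62 mm above the table. Syringe a stands here at the start.
- rack_hole1 (a point): Centre of rack hole 1 at the upper tier's top face, 62 mm above the table. Syringe b stands here at the start.
- rack_hole2 (a point): Centre of rack hole 2 at the upper tier's top face, 62 mm above the table. This hole is empty.
- rack_hole3 (a point): Centre of rack hole 3 at the upper tier's top face, 62 mm above the table. Syringe c stands here at the start.
- thumb_a (a point): Syringe a, thumb disc of the plunger: centre of the disc's top face. Disc 28 mm across, 4 mm thick, on a cross-shaped rod 14 mm wide; the disc may be gripped to lift the syringe. With the syringe in the rack this face is 181 mm above the table with the plunger fully out and 131 mm when fully home. z points up along the syringe.
- nozzle_a (a point): Syringe a, tip of the nozzle (lower end), on the syringe's axis; z points up along it. Nozzle 14 mm long, then the opaque white barrel, 26 mm across and 92 mm long, with a flange of two finger lugs (44 by 24 mm, 3 mm thick) at its upper end, 106 mm above the tip. The syringe weighs about 65 to 110 g.
- plunger_a (a joint): Syringe a, how far its plunger is pushed in, in m: 0 fully out, 0.050 fully home (disc 5 mm above the flange); it starts between 0 and 0.008. It stays where it is left, apart from springing back a few mm off set glue. A free plunger slides with a steady 2 to 4 N all the way to home, where its rubber nose meets the bottom: 3 N per mm of give, hard after 4 mm.
- thumb_b (a point): Syringe b, thumb disc of the plunger: centre of the disc's top face. Disc 28 mm across, 4 mm thick, on a cross-shaped rod 14 mm wide; the disc may be gripped to lift the syringe. With the syringe in the rack this face is 181 mm above the table with the plunger fully out and 131 mm when fully home. z points up along the syringe.
- nozzle_b (a point): Syringe b, tip of the nozzle (lower end), on the syringe's axis; z points up along it. Nozzle 14 mm long, then the opaque white barrel, 26 mm across and 92 mm long, with a flange of two finger lugs (44 by 24 mm, 3 mm thick) at its upper end, 106 mm above the tip. The syringe weighs about 65 to 110 g.
- plunger_b (a joint): Syringe b, how far its plunger is pushed in, in m: 0 fully out, 0.050 fully home (disc 5 mm above the flange); it starts between 0 and 0.008. It stays where it is left, apart from springing back a few mm off set glue. A free plunger slides with a steady 2 to 4 N all the way to home, where its rubber nose meets the bottom: 3 N per mm of give, hard after 4 mm.
- thumb_c (a point): Syringe c, thumb disc of the plunger: centre of the disc's top face. Disc 28 mm across, 4 mm thick, on a cross-shaped rod 14 mm wide; the disc may be gripped to lift the syringe. With the syringe in the rack this face is 181 mm above the table with the plunger fully out and 131 mm when fully home. z points up along the syringe.
- nozzle_c (a point): Syringe c, tip of the nozzle (lower end), on the syringe's axis; z points up along it. Nozzle 14 mm long, then the opaque white barrel, 26 mm across and 92 mm long, with a flange of two finger lugs (44 by 24 mm, 3 mm thick) at its upper end, 106 mm above the tip. The syringe weighs about 65 to 110 g.
- plunger_c (a joint): Syringe c, how far its plunger is pushed in, in m: 0 fully out, 0.050 fully home (disc 5 mm above the flange); it starts between 0 and 0.008. It stays where it is left, apart from springing back a few mm off set glue. A free plunger slides with a steady 2 to 4 N all the way to home, where its rubber nose meets the bottom: 3 N per mm of give, hard after 4 mm.
- syringe_a: Syringe a as a whole; origin at the nozzle tip. Exactly one of the three, another each time, hides a plug of half-set glue, met with the plunger 0.016 to 0.028 in: from there the force rises 1.5 N per mm for at most 12 mm, then it is blocked short of home. Pressing a syringe into the rack with over 20 N counts as forcing; a total push of 6 to 8 N is plenty.
- syringe_b: Syringe b as a whole; origin at the nozzle tip. Exactly one of the three, another each time, hides a plug of half-set glue, met with the plunger 0.016 to 0.028 in: from there the force rises 1.5 N per mm for at most 12 mm, then it is blocked short of home. Pressing a syringe into the rack with over 20 N counts as forcing; a total push of 6 to 8 N is plenty.
- syringe_c: Syringe c as a whole; origin at the nozzle tip. Exactly one of the three, another each time, hides a plug of half-set glue, met with the plunger 0.016 to 0.028 in: from there the force rises 1.5 N per mm for at most 12 mm, then it is blocked short of home. Pressing a syringe into the rack with over 20 N counts as forcing; a total push of 6 to 8 N is plenty.
- pot: The soaking pot: empty, plain straight steel pot without a handle, 80 mm across, 90 mm high, wall 3 mm, floor 5 mm thick, 0.75 kg, loose. Origin: centre of its underside, z up. A syringe put in stands on its nozzle and leans on the rim.
- bone_folder: Bystander: bone folder, flat, 161 by 22 by 6 mm, origin under the middle of its blade.
- awl: Bystander: awl lying on its side, 121 mm long, 30 mm thick at the wooden handle; origin on the table below the ferrule.
- thread_spool: Bystander: wooden spool of thread, 40 mm across, 50 mm high, origin under its centre.
- book: Bystander: small bound book lying flat, 158 by 112 by 29 mm, origin under its centre.
- weight: Bystander: cast pressing weight with a knob, 62 mm across, 71 mm high, 0.95 kg, origin under its centre.
- brush_jar: Bystander: white jar 72 mm across, 85 mm high, holding three glue brushes that reach 170 mm high and lean out up to 45 mm from its axis; not the soaking pot. Origin under its centre.
Mind the look-alikes: they are no part of the job. What is shaped like the syringe_b but purple is not meant.

How it is judged:
By the outcome, as a careful person would: the job done as asked, in the order asked, and still so for the second after the job is handed in, with the robot touching nothing.
It also fails if it takes over 72 s, if anything falls off the work surface, if the arm or the gripper's body presses on something with over 40 N, if the wrist force passes 120 N, or if a joint passes its speed limit or range.

## Working session

There is one attempt and no reset: what is moved stays moved. The work goes in short steps, Python scripts to look and compute and a shell command to move; the robot and the scene stay as the last step left them, time stands still between calls to the robot, and variables do not carry over. Pictures are saved under pics/ and viewed, about 8 in all and at most 12, crops included, and the job is handed in when it is done.

```bash
mkdir -p pics; ls
cat > h.py <<'E'
import numpy as np, cv2
from bench import env, eyes
from scipy.spatial.transform import Rotation as R
def grab(n,f=None):
    im=eyes.get_image(n)
    if f: cv2.imwrite('pics/'+f,im['pixels'][:,:,::-1])
    return im
def ray(im,uv):
    Rm=R.from_rotvec(np.ravel(im['rvec'])).as_matrix();t=np.ravel(im['tvec'])
    p=cv2.undistortPoints(np.array([[uv]],float),im['K'],None).ravel()
    return -Rm.T@t, Rm.T@np.array([p[0],p[1],1])
def atz(im,uv,z):
    c,d=ray(im,uv); return c+d*(z-c[2])/d[2]
def proj(im,p):
    return cv2.projectPoints(np.array([p],float),np.ravel(im['rvec']),np.ravel(im['tvec']),im['K'],None)[0].ravel()
E
python3 - <<'E'
from h import *
a=grab('side','side0.png');b=grab('top','top0.png')
np.set_printoptions(precision=4,suppress=True)
for im in(a,b): print(ray(im,(280,210)))
for n,z in [('rack',0),('rack_hole0',.062),('rack_hole1',.062),('rack_hole2',.062),('rack_hole3',.062),('thumb_a',.178),('thumb_b',.178),('thumb_c',.178),('pot',0),('brush_jar',0),('weight',0),('book',0),('thread_spool',0),('awl',0),('bone_folder',0)]:
    for c,im in(('side',a),('top',b)):
        for d in eyes.place_of(n,c)[:4]:
            r,q=d['centre'];print(n,c,round(d['confidence'],2),(int(q),int(r)),atz(im,(q,r),z)[:2])
s=env.get_state();print(s)
E
```

```text
pics
(array([0.4312, 0.687 , 0.9139]), array([ 0.1048, -0.683 , -0.7229]))
(array([ 0.4046, -0.0359,  1.2915]), array([ 0.1164,  0.0015, -0.9934]))
rack side 0.58 (299, 207) [ 0.5046 -0.1944]
rack top 0.81 (342, 235) [ 0.4991 -0.1866]
rack_hole0 side 0.89 (301, 186) [ 0.5043 -0.2249]
rack_hole0 side 0.87 (302, 199) [ 0.4946 -0.168 ]
rack_hole0 side 0.63 (303, 175) [ 0.5016 -0.2769]
rack_hole0 side 0.62 (292, 216) [ 0.5144 -0.0964]
rack_hole0 top 0.93 (387, 237) [ 0.4915 -0.2831]
rack_hole0 top 0.81 (312, 228) [ 0.5091 -0.1092]
rack_hole0 top 0.56 (362, 234) [ 0.4981 -0.2244]
rack_hole0 top 0.55 (334, 226) [ 0.5134 -0.1616]
rack_hole1 side 0.89 (301, 186) [ 0.5043 -0.2249]
rack_hole1 side 0.87 (302, 199) [ 0.4946 -0.168 ]
rack_hole1 side 0.63 (303, 175) [ 0.5016 -0.2769]
rack_hole1 side 0.62 (292, 216) [ 0.5144 -0.0964]
rack_hole1 top 0.93 (387, 237) [ 0.4915 -0.2831]
rack_hole1 top 0.81 (312, 228) [ 0.5091 -0.1092]
rack_hole1 top 0.56 (362, 234) [ 0.4981 -0.2244]
rack_hole1 top 0.55 (334, 226) [ 0.5134 -0.1616]
rack_hole2 side 0.89 (301, 186) [ 0.5043 -0.2249]
rack_hole2 side 0.87 (3
[... 2465 characters left out ...]
296, 183) [ 0.5253 -0.3064]
awl side 0.59 (348, 202) [ 0.3513 -0.2375]
awl top 0.55 (358, 296) [ 0.355  -0.2265]
bone_folder side 0.79 (334, 353) [0.3711 0.263 ]
bone_folder top 0.87 (150, 280) [0.3791 0.2698]
{'t': 1.6, 'qpos': array([-1.3868,  0.6284,  0.0385,  1.5174, -0.027 ,  0.9963, -0.02  ]), 'dq': array([ 0.0016,  0.002 ,  0.0012, -0.0006, -0.001 ,  0.0024,  0.    ]), 'tau': array([ -0.0001, -56.3263,   1.2257, -19.3781,   0.011 ,   0.0018,
         0.    ]), 'tool_pos': array([0.1607, 0.6298, 0.2483]), 'tool_rot': array([ 0.1246,  0.9922, -0.    , -0.    ]), 'contact_force': array([1.1514, 0.0336, 0.1221]), 'moment': array([ 0.0127,  0.0011, -0.0344]), 'finger_gap': 0.9989842972398}
```

View images.

Run:
```python
import cv2,numpy as np
a=cv2.imread('pics/side0.png');b=cv2.imread('pics/top0.png')
a=cv2.resize(a[90:250,230:390],(640,640),interpolation=3)[:590]
b=cv2.resize(b[110:310,130:480],None,fx=2.28,fy=2.28,interpolation=3)
cv2.imwrite('pics/s0c.png',a);cv2.imwrite('pics/t0c.png',b)
```

```text
(no output)
```

View pics/s0c.png

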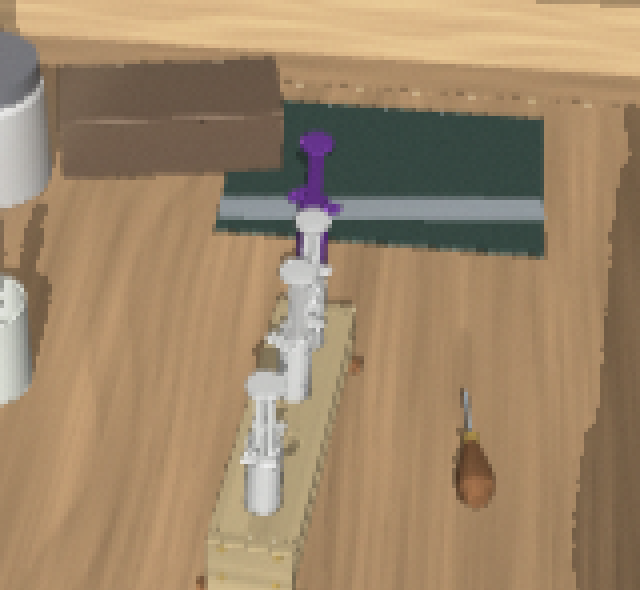

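View pics/t0c.png

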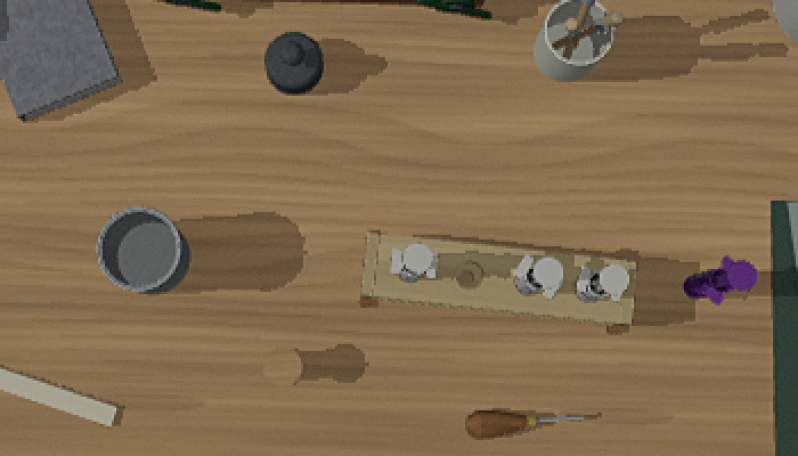

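Run:
```python
from h import *
np.set_printoptions(precision=4,suppress=True)
a=grab('side');b=grab('top')
def tri(p,q):
    c1,d1=ray(a,p);c2,d2=ray(b,q);A=np.stack([d1,-d2],1);l=np.linalg.lstsq(A,c2-c1,rcond=None)[0]
    x,y=c1+l[0]*d1,c2+l[1]*d2;return (x+y)/2,np.linalg.norm(x-y)
S={k:[] for k in'abc'};T={k:[] for k in'abc'}
cs={'c':((294,184),(309,221)),'b':((304,155),(367,229)),'a':((309,143),(399,231))}
def near(L,p):
    L=[np.array(d['centre'][::-1]) for d in L];return min(L,key=lambda v:np.hypot(*(v-p)))
ps=eyes.place_of('thumb_a','side');pt=eyes.place_of('thumb_a','top')
for k,(s,t) in cs.items():
    s,t=near(ps,s),near(pt,t);x,e=tri(s,t);print(k,s,t,x,e, atz(b,t,x[2]))
# check holes: predicted pixel in top
hs=[(.4915,-.2831),(.4981,-.2244),(.5134,-.1616),(.5091,-.1092)]
for d in pt:print(d)
# annotate: predicted disc centre line; lug orientation crop
im=cv2.resize(b['pixels'][195:265,290:430,::-1],None,fx=5.7,fy=5.7,interpolation=3);cv2.imwrite('pics/rk.png',im)
```

```text
c [295.3 181.3] [312.1 224.2] [ 0.508  -0.1011  0.195 ] 0.004611462652442551 [ 0.5056 -0.1011  0.195 ]
b [303.4 155.7] [368.5 226.4] [ 0.5028 -0.218   0.1896] 0.0042441835558865056 [ 0.5049 -0.218   0.1896]
a [307.8 146.1] [400.9 231.2] [ 0.4963 -0.2892  0.1704] 0.004361244468567072 [ 0.4985 -0.2892  0.1704]
{'centre': [229.2, 458.6], 'confidence': 0.65}
{'centre': [224.2, 312.1], 'confidence': 0.61}
{'centre': [231.2, 400.9], 'confidence': 0.55}
{'centre': [226.4, 368.5], 'confidence': 0.43}
```

View pics/rk.png

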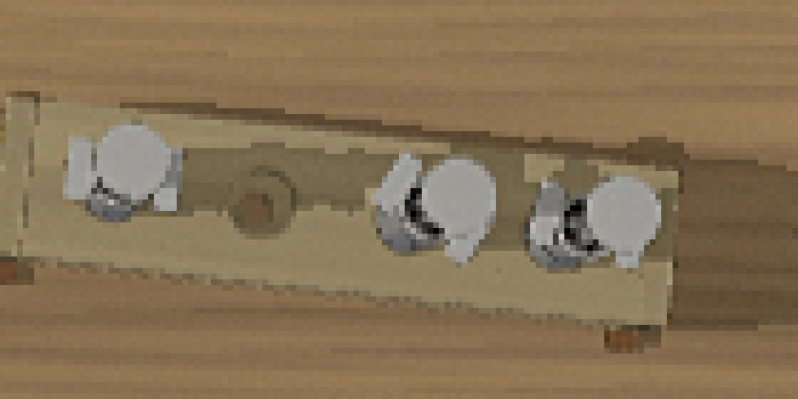

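Run:
```python
from h import *
np.set_printoptions(precision=4,suppress=True)
b=grab('top')
P={3:atz(b,(313.3-.5,223.1-.5),.177),1:atz(b,(370.5-.5,229.7-.5),.177),0:atz(b,(399.1-.5,232.5-.5),.177),2:atz(b,(335.5,229.6),.062)}
for k in P:print(k,P[k])
ks=[3,1,0];X=np.array([P[k][:2] for k in ks]);s=np.array([(k-1.5)*.06 for k in ks])
m=X.mean(0);sm=s.mean();d=((X-m)*(s-sm)[:,None]).sum(0);d/=np.hypot(*d);c=m-d*sm
print('centre',c,'dir',d,np.arctan2(-d[0],d[1])) 
for k in range(4):print(k,c+d*(k-1.5)*.06)
# rack corners at z .062 for yaw : top edge
for uv in [(5,95),(680,170),(0,258),(668,325)]:
    print(atz(b,(290+uv[0]/5.7,195+uv[1]/5.7),.062))
st=env.get_state();r=R.from_quat(st['tool_rot'])
yaw=np.arctan2(-d[0],d[1])
h0=c+d*-1.5*.06; h3=c+d*1.5*.06
print(st['t'],'tool delta to c at .26',r.inv().apply(np.r_[h3,.230]-st['tool_pos'])*1000, 'tooly ang',np.arctan2(*r.as_matrix()[1::-1,1]), yaw)
```

```text
3 [ 0.5107 -0.1036  0.177 ]
1 [ 0.5003 -0.2232  0.177 ]
0 [ 0.4961 -0.2829  0.177 ]
2 [ 0.507  -0.1631  0.062 ]
centre [ 0.5032 -0.1933] dir [0.0818 0.9966] -0.08193597063781885
0 [ 0.4958 -0.283 ]
1 [ 0.5007 -0.2232]
2 [ 0.5056 -0.1634]
3 [ 0.5105 -0.1036]
[ 0.5456 -0.0594  0.062 ]
[ 0.5228 -0.3331  0.062 ]
[ 0.4795 -0.0591  0.062 ]
[ 0.4602 -0.328   0.062 ]
1.85 tool delta to c at .26 [-520.3489 -624.1496   18.277 ] tooly ang 1.320947456824845 -0.08193597063781885
```

```bash
python3 -m inch '[[-1,-300,-140,0,0,0,0.7],[-1,-300,-140,0,0,0,0.7],[-1,-300,-140,0,0,0,0.7],[-1,-300,-140,0,0,0,0.7],[-1,-300,-140,0,0,0,0.7],[-1,-300,-140,0,0,0,0.7],[-1,-300,-140,0,0,0,0.7],[-1,-300,-140,0,0,0,0.7],[-1,-300,-140,0,0,0,0.7]]' 20
cat >> h.py <<'E'
np.set_printoptions(precision=4,suppress=True)
H={'a':(.4958,-.283),'b':(.5007,-.2232),'c':(.5105,-.1036),'pot':(.519,.164)}
def go(x,y,z,ang=-.082):
    st=env.get_state();r=R.from_quat(st['tool_rot'])
    g=R.from_matrix(np.array([[-np.sin(-ang)*0+np.sin(ang),np.cos(ang),0],[-np.cos(ang),np.sin(ang),0],[0,0,-1]]).T)
    print('t',st['t'],'pos',st['tool_pos'],'F',st['contact_force'],'gap',st['finger_gap'],'\nshift',r.inv().apply(np.array([x,y,z])-st['tool_pos'])*1000,'rot',(r.inv()*g).as_rotvec())
E
python3 - <<'E'
from h import *
go(*H['c'],.23)
E
```

```text
t: 2.6
tool_pos: [0.4255, 0.4117, 0.249]
tool_rot: [0.463, 0.886, -0.0, 0.004]
contact_force: [0.8, -0.8, 0.5]
finger_gap: -0.0Traceback (most recent call last):
  File "<stdin>", line 2, in <module>
  File "h.py", line 20, in go
    g=R.from_matrix(np.array([[-np.sin(-ang)*0+np.sin(ang),np.cos(ang),0],[-np.cos(ang),np.sin(ang),0],[0,0,-1]]).T)
  File "scipy/spatial/transform/_rotation.pyx", line 1143, in scipy.spatial.transform._rotation.Rotation.from_matrix
ValueError: Non-positive determinant (left-handed or null coordinate frame) in rotation matrix 0: [[-0.0819 -0.9966  0.    ]
 [ 0.9966 -0.0819  0.    ]
 [ 0.      0.     -1.    ]].
```

```bash
sed -i '/g=R.from_matrix/c\    s,c=np.sin(ang),np.cos(ang);g=R.from_matrix(np.array([[-s,c,0],[c,s,0],[0,0,-1]]).T)' h.py
python3 - <<'E'
from h import *
go(*H['c'],.23)
E
```

```text
t 2.6 pos [0.4255 0.4117 0.249 ] F [ 0.7645 -0.7584  0.4599] gap -0.00024428786612628906 
shift [-471.4634 -224.4753   21.8031] rot [0.0053 0.006  0.6897]
```

```bash
python3 -m inch '[[-1,-471,-224,0,0,0,0.69],[-1,-471,-224,0,0,0,0.69],[-1,-471,-224,0,0,0,0.69],[-1,-471,-224,0,0,0,0.69],[-1,-471,-224,0,0,0,0.69],[-1,-471,-224,0,0,0,0.69],[-1,-471,-224,0,0,0,0.69],[-1,-471,-224,0,0,0,0.69],[-1,-471,-224,0,0,0,0.69],[-1,-471,-224,0,0,0,0.69]]'
python3 - <<'E'
from h import *
go(*H['c'],.23)
E
```

```text
t: 3.43
tool_pos: [0.4903, 0.0083, 0.2486]
tool_rot: [0.731, 0.682, 0.0, 0.0]
contact_force: [1.1, 0.0, 0.2]
finger_gap: 0.001
t 3.4333 pos [0.4903 0.0083 0.2486] F [1.0904 0.0347 0.2378] gap 0.0005034243429832148 
shift [-110.27     27.8231   18.5889] rot [ 0.0007 -0.0004  0.0136]
```

```bash
python3 -m inch '[[-1,-110,28,18,0,0,0.014],[-1,-110,28,18,0,0,0.014],[-1,-110,28,18,0,0,0.014],[-1,-110,28,18,0,0,0.014],[-1,-110,28,18,0,0,0.014]]'
python3 - <<'E'
from h import *
go(*H['c'],.205)
im=grab('top');s=grab('side')
a=cv2.resize(im['pixels'][180:270,260:420,::-1],None,fx=3.5,fy=3.5,interpolation=3)
b=cv2.resize(s['pixels'][100:250,240:370,::-1],None,fx=3.5,fy=3.5,interpolation=3)[:525]
o=np.zeros((530,800,3),np.uint8);b=cv2.resize(b,(390,450));o[:315,:400]=a[:,:400];o[:450,405:795]=b;cv2.imwrite('pics/p1.png',o)
E
```

```text
t: 3.85
tool_pos: [0.5103, -0.1039, 0.2302]
tool_rot: [0.737, 0.675, -0.0, 0.0]
contact_force: [-0.2, 0.6, -0.1]
finger_gap: -0.002
t 3.85 pos [ 0.5103 -0.1039  0.2302] F [-0.238   0.6039 -0.0503] gap -0.00184348156594303 
shift [ 0.3684  0.1353 25.1508] rot [-0.0001  0.0006 -0.0057]
```

View pics/p1.png

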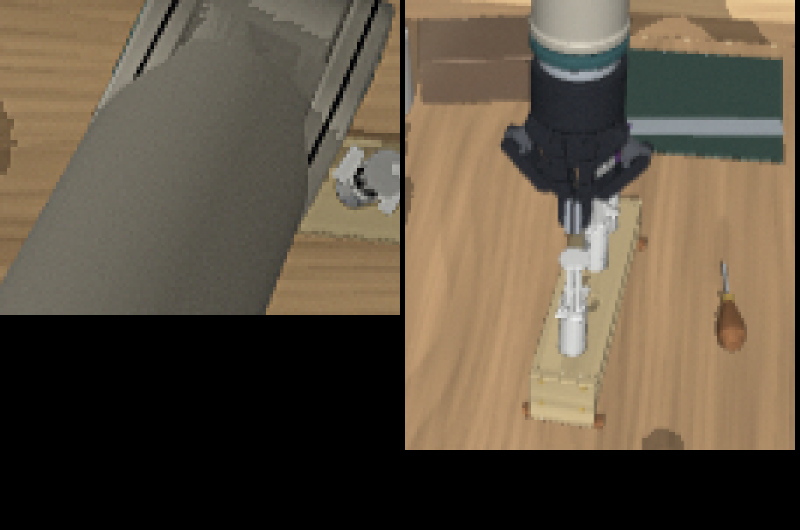

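```bash
python3 -m inch '[[-1,0,0,10],[-1,0,0,20]]' ; python3 -m inch '[[-1,0,0,8,0,0,0],[-1,0,0,16,0,0,0],[-1,0,0,24,0,0,0],[-1,0,0,28,0,0,0],[-1,0,0,31,0,0,0],[-1,0,0,34,0,0,0],[-1,0,0,37,0,0,0],[-1,0,0,40,0,0,0]]'; python3 -m inch '[[-1,0,0,2,0,0,0],[-1,0,0,4,0,0,0],[-1,0,0,6,0,0,0],[-1,0,0,8,0,0,0]]'
```

```text
t: 4.62
tool_pos: [0.5108, -0.1019, 0.1903]
tool_rot: [0.736, 0.677, 0.0, 0.0]
contact_force: [0.5, 0.4, 3.0]
finger_gap: 0.001
t: 4.95
tool_pos: [0.5106, -0.1019, 0.1823]
tool_rot: [0.736, 0.677, 0.0, 0.0]
contact_force: [-0.5, -0.2, 2.6]
finger_gap: 0.001$[0]: bad value
```

```bash
for i in 1; do python3 -m inch '[[-1,0,0,1.5,0,0,0],[-1,0,0,3,0,0,0]]'; done | grep -E 'pos|force'; python3 -m inch '[[-1,0,0,1.5,0,0,0],[-1,0,0,3,0,0,0]]'| grep -E 'pos|force'
```

```text
tool_pos: [0.5106, -0.1018, 0.1792]
contact_force: [0.0, -0.2, 2.2]
tool_pos: [0.5105, -0.1018, 0.1762]
contact_force: [-0.7, 1.7, 2.5]
```

```bash
python3 -m inch '[[-1,0,0,1,0,0,0],[-1,0,0,2,0,0,0]]'| grep -E 'pos|force'
```

```text
tool_pos: [0.5105, -0.1018, 0.1742]
contact_force: [0.6, -0.3, 3.6]
```

```bash
python3 -m inch '[[-1,0,0,1,0,0,0],[-1,0,0,2,0,0,0]]'| grep -E 'pos|force'
```

```text
tool_pos: [0.5105, -0.1018, 0.1722]
contact_force: [0.4, 0.1, 3.5]
```

```bash
python3 -m inch '[[-1,0,0,1,0,0,0],[-1,0,0,2,0,0,0]]'| grep -E 'pos|force'
```

```text
tool_pos: [0.5105, -0.1018, 0.1702]
contact_force: [-1.2, 0.5, 2.8]
```

```bash
python3 -m inch '[[-1,0,0,1,0,0,0],[-1,0,0,2,0,0,0]]'| grep -E 'pos|force'
```

```text
tool_pos: [0.5105, -0.1018, 0.1682]
contact_force: [0.1, -0.7, 2.7]
```

```bash
python3 -m inch '[[-1,0,0,1,0,0,0],[-1,0,0,2,0,0,0]]'| grep -E 'pos|force'
```

```text
tool_pos: [0.5105, -0.1018, 0.1662]
contact_force: [0.3, -0.2, 1.7]
```

```bash
python3 -m inch '[[-1,0,0,2,0,0,0],[-1,0,0,4,0,0,0],[-1,0,0,6,0,0,0]]'| grep -E 'pos|force';python3 -m inch '[[-1,0,0,2,0,0,0],[-1,0,0,4,0,0,0],[-1,0,0,6,0,0,0],[-1,0,0,8,0,0,0]]'| grep -E 'pos|force'; python3 -m inch '[[-1,0,0,2,0,0,0],[-1,0,0,3.5,0,0,0],[-1,0,0,3.5,0,0,0]]'| grep -E 'pos|force'
```

```text
tool_pos: [0.5105, -0.1018, 0.1601]
contact_force: [0.7, 1.3, 3.4]
tool_pos: [0.5105, -0.1018, 0.152]
contact_force: [-0.6, -0.1, 3.5]
tool_pos: [0.5102, -0.1018, 0.1484]
contact_force: [-0.2, -0.2, 0.5]
```

```bash
python3 -m inch '[[-1,0,0,0.7,0,0,0],[-1,0,0,1.4,0,0,0]]'| grep -E 'pos|force'
```

```text
tool_pos: [0.5103, -0.1018, 0.1474]
contact_force: [-0.6, 1.5, 5.9]
```

```bash
python3 -m inch '[[-1,0,0,0.5,0,0,0],[-1,0,0,1,0,0,0]]'| grep -E 'pos|force'
```

```text
tool_pos: [0.5105, -0.1019, 0.1467]
contact_force: [-1.2, 0.5, 7.1]
```

```bash
python3 -m inch '[[-1,0,0,-35,0,0,0],[-1,0,0,-70,0,0,0],[-1,-40,0,-70,0,0,0],[-1,-80,0,-70,0,0,0],[-1,-121.5,0,-70,0,0,0],[-1,-121.5,0,-70,0,0,0],[-1,-121.5,0,-70,0,0,0]]' | grep -E 'pos|force'
python3 - <<'E'
from h import *
go(*H['b'],.205)
E
```

```text
tool_pos: [0.4991, -0.2262, 0.2163]
contact_force: [-0.5, 1.5, 0.7]
t 7.8667 pos [ 0.4991 -0.2262  0.2163] F [-0.5402  1.4639  0.7063] gap 0.0009943092661905295 
shift [ 3.1731  1.3449 11.2634] rot [-0.0004  0.0015 -0.0073]
```

```bash
python3 -m inch '[[-1,2.5,1,0,0,0,0],[-1,2.5,1,8,0,0,0],[-1,2.5,1,16,0,0,0],[-1,2.5,1,20,0,0,0],[-1,2.5,1,23,0,0,0],[-1,2.5,1,26,0,0,0],[-1,2.5,1,29,0,0,0],[-1,2.5,1,31,0,0,0],[-1,2.5,1,33,0,0,0]]' | grep -E 'pos|force'; python3 -m inch '[[-1,0,0,1,0,0,0],[-1,0,0,2,0,0,0]]'| grep -E 'pos|force'
```

```text
tool_pos: [0.5017, -0.2205, 0.1833]
contact_force: [0.4, 1.7, 3.0]
tool_pos: [0.5017, -0.2205, 0.1814]
contact_force: [-0.2, -0.0, 0.9]
```

```bash
python3 -m inch '[[-1,0,0,1,0,0,0],[-1,0,0,2,0,0,0]]'| grep -E 'pos|force'
```

```text
tool_pos: [0.5016, -0.2205, 0.1794]
contact_force: [-0.2, -0.4, 2.2]
```

```bash
python3 -m inch '[[-1,0,0,1,0,0,0],[-1,0,0,2,0,0,0]]'| grep -E 'pos|force'
```

```text
tool_pos: [0.5016, -0.2205, 0.1773]
contact_force: [0.2, 0.4, 2.8]
```

```bash
python3 -m inch '[[-1,0,0,1,0,0,0],[-1,0,0,2,0,0,0]]'| grep -E 'pos|force'
```

```text
tool_pos: [0.5018, -0.2205, 0.1755]
contact_force: [-1.1, -0.2, 4.7]
```

```bash
python3 -m inch '[[-1,0,0,1,0,0,0],[-1,0,0,2,0,0,0]]'| grep -E 'pos|force'
```

```text
tool_pos: [0.5021, -0.2205, 0.1738]
contact_force: [0.7, 1.6, 8.5]
```

```bash
python3 -m inch '[[-1,0,0,-25,0,0,0],[-1,0,0,-45,0,0,0],[-1,-32,-1,-45,0,0,0],[-1,-62.5,-1,-45,0,0,0],[-1,-62.5,-1,-45,0,0,0],[-1,-62.5,-1,-45,0,0,0],[-1,-62.5,-1,-45,0,0,0]]' | grep -E 'pos|force'
python3 - <<'E'
from h import *
go(*H['a'],.182)
E
```

```text
tool_pos: [0.495, -0.282, 0.2177]
contact_force: [0.4, -0.4, 0.3]
t 10.0333 pos [ 0.495  -0.282   0.2177] F [ 0.374  -0.3617  0.2813] gap 0.00044580701867646635 
shift [-0.9313  0.8794 35.727 ] rot [-0.0012 -0.0012 -0.0013]
```

```bash
python3 -m inch '[[-1,-1,1,0,0,0,0],[-1,-1,1,8,0,0,0],[-1,-1,1,16,0,0,0],[-1,-1,1,20,0,0,0],[-1,-1,1,23,0,0,0],[-1,-1,1,26,0,0,0],[-1,-1,1,29,0,0,0],[-1,-1,1,32,0,0,0],[-1,-1,1,34,0,0,0],[-1,-1,1,36,0,0,0]]' | grep -E 'pos|force'; python3 -m inch '[[-1,0,0,1,0,0,0],[-1,0,0,2,0,0,0]]'| grep -E 'pos|force'
```

```text
tool_pos: [0.4964, -0.2838, 0.1823]
contact_force: [-0.6, 1.1, 2.9]
tool_pos: [0.4964, -0.2838, 0.1804]
contact_force: [-0.0, 1.1, 1.5]
```

```bash
python3 -m inch '[[-1,0,0,1.5,0,0,0],[-1,0,0,3,0,0,0]]'| grep -E 'pos|force'
```

```text
tool_pos: [0.4964, -0.2838, 0.1774]
contact_force: [-0.1, 1.7, 2.5]
```

```bash
python3 -m inch '[[-1,0,0,1,0,0,0],[-1,0,0,2,0,0,0]]'| grep -E 'pos|force'
```

```text
tool_pos: [0.4963, -0.2838, 0.1753]
contact_force: [-0.3, -0.4, 2.4]
```

```bash
python3 -m inch '[[-1,0,0,1,0,0,0],[-1,0,0,2,0,0,0]]'| grep -E 'pos|force'
```

```text
tool_pos: [0.4964, -0.2838, 0.1733]
contact_force: [-0.4, 0.7, 1.9]
```

```bash
python3 -m inch '[[-1,0,0,1,0,0,0],[-1,0,0,2,0,0,0]]'| grep -E 'pos|force'
```

```text
tool_pos: [0.4963, -0.2837, 0.1713]
contact_force: [-0.2, 0.5, 1.6]
```

```bash
python3 -m inch '[[-1,0,0,1,0,0,0],[-1,0,0,2,0,0,0]]'| grep -E 'pos|force'
```

```text
tool_pos: [0.4963, -0.2837, 0.1693]
contact_force: [-0.8, 0.6, 3.1]
```

```bash
python3 -m inch '[[-1,0,0,1,0,0,0],[-1,0,0,2,0,0,0]]'| grep -E 'pos|force'
```

```text
tool_pos: [0.4963, -0.2837, 0.1673]
contact_force: [-0.6, -0.0, 1.4]
```

a is free; on to home.

```bash
python3 -m inch '[[-1,0,0,2,0,0,0],[-1,0,0,4,0,0,0],[-1,0,0,6,0,0,0],[-1,0,0,8,0,0,0]]'| grep -E 'pos|force'; python3 -m inch '[[-1,0,0,2,0,0,0],[-1,0,0,4,0,0,0],[-1,0,0,6,0,0,0],[-1,0,0,8,0,0,0],[-1,0,0,10,0,0,0],[-1,0,0,11,0,0,0]]'| grep -E 'pos|force'; python3 -m inch '[[-1,0,0,0.7,0,0,0],[-1,0,0,1.4,0,0,0]]'| grep -E 'pos|force'
```

```text
tool_pos: [0.4963, -0.2837, 0.1591]
contact_force: [-0.4, -0.5, 2.0]
tool_pos: [0.4962, -0.2836, 0.1481]
contact_force: [-0.5, 0.9, 2.7]
tool_pos: [0.4965, -0.2838, 0.1472]
contact_force: [-0.4, 0.9, 5.3]
```

```bash
python3 -m inch '[[-1,0,0,0.7,0,0,0],[-1,0,0,1.4,0,0,0]]'| grep -E 'pos|force'
```

```text
tool_pos: [0.4968, -0.2839, 0.1462]
contact_force: [-1.2, 0.5, 7.8]
```

```bash
python3 -m inch '[[-1,0,0,-40,0,0,0],[-1,0,0,-75,0,0,0],[0.2,30,0,-80,0,0,0],[0.2,60.5,0,-80,0,0,0],[0.2,60.5,0,-80,0,0,0],[0.2,60.5,0,-80,0,0,0],[0.2,60.5,0,-80,0,0,0],[0.2,60.5,0,-80,0,0,0]]' | grep -E 'pos|force|gap'
python3 - <<'E'
from h import *
go(*H['b'],.154)
im=grab('side','s2.png')
cv2.imwrite('pics/p2.png',cv2.resize(im['pixels'][110:230,250:370,::-1],None,fx=5,fy=5,interpolation=3))
E
```

```text
tool_pos: [0.5009, -0.2247, 0.2254]
contact_force: [-0.1, 0.2, -0.3]
finger_gap: 0.601
t 13.8667 pos [ 0.5009 -0.2247  0.2254] F [-0.0706  0.1539 -0.3236] gap 0.6008112144212141 
shift [ 1.5944 -0.3145 71.3541] rot [-0.0005  0.001  -0.0026]
```

View pics/p2.png

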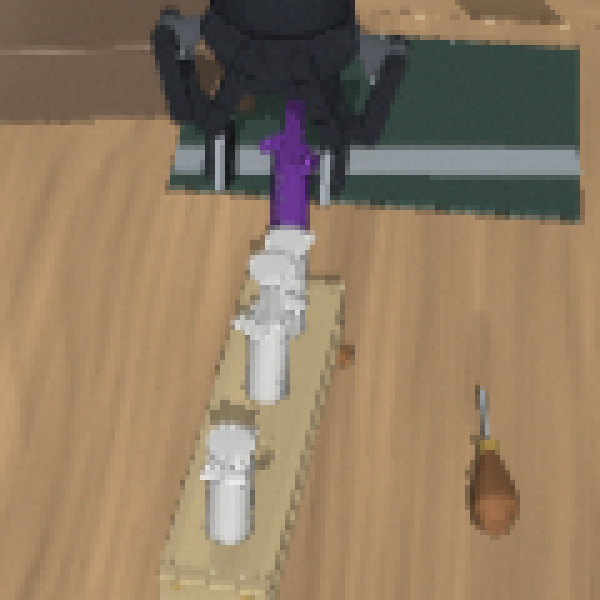

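```bash
python3 -m inch '[[0.2,1,0,30,0,0,0],[0.2,1,0,55,0,0,0],[0.2,1,0,71,0,0,0],[0.2,1,0,71,0,0,0],[-1,1,0,71,0,0,0],[-1,1,0,71,0,0,0],[-1,1,0,71,0,0,0],[-1,1,0,71,0,0,0],[-1,1,0,71,0,0,0],[-1,1,0,71,0,0,0]]' 40
python3 -m inch '[[-1,0,0,0,0,0,0],[-1,0,0,0,0,0,0]]' 40
```

```text
t: 14.75
tool_pos: [0.5021, -0.2229, 0.1557]
tool_rot: [0.736, 0.677, 0.0, 0.001]
contact_force: [0.4, -0.1, 5.0]
finger_gap: 0.293
t: 14.92
tool_pos: [0.5021, -0.2229, 0.1555]
tool_rot: [0.736, 0.677, 0.0, 0.001]
contact_force: [0.1, -0.9, 5.9]
finger_gap: 0.295
```

```bash
python3 -m inch '[[-1,0,0,-4,0,0,0],[-1,0,0,-8,0,0,0],[-1,0,0,-14,0,0,0],[-1,0,0,-22,0,0,0],[-1,0,0,-30,0,0,0],[-1,0,0,-38,0,0,0],[-1,0,0,-46,0,0,0],[-1,0,0,-54,0,0,0],[-1,0,0,-62,0,0,0],[-1,0,0,-62,0,0,0]]'
python3 - <<'E'
from h import *
im=grab('side')
cv2.imwrite('pics/p3.png',cv2.resize(im['pixels'][80:230,230:380,::-1],None,fx=4,fy=4,interpolation=3))
E
```

```text
t: 15.75
tool_pos: [0.5023, -0.223, 0.2184]
tool_rot: [0.736, 0.677, 0.001, 0.001]
contact_force: [-0.5, -0.5, -0.5]
finger_gap: 0.292
```

View pics/p3.png

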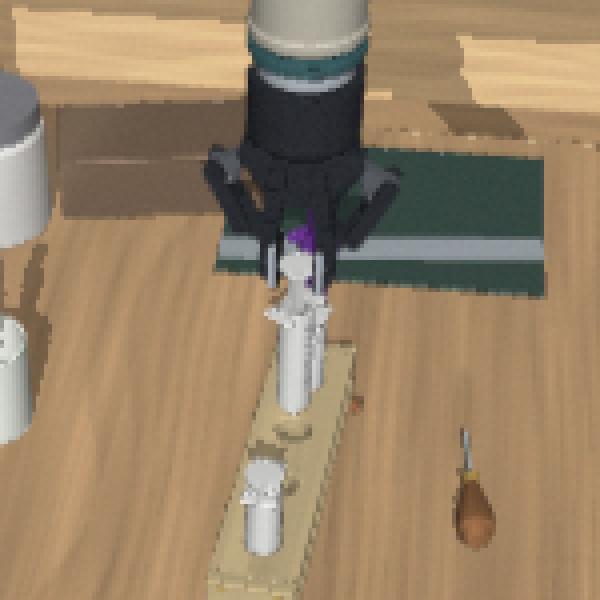

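```bash
python3 -m inch '[[-1,0,0,-15,0,0,0],[-1,0,0,-35,0,0,0],[-1,0,0,-55,0,0,0],[-1,0,0,-75,0,0,0],[-1,0,0,-80,0,0,0],[-1,0,0,-80,0,0,0]]' | grep -E 'pos|gap'
python3 -m inch '[[-1,10,0,0,0,0,0],[-1,30,0,0,0,0,0],[-1,53,0,0,0,0,0],[-1,76,0,0,0,0,0],[-1,99,0,0,0,0,0],[-1,122,0,0,0,0,0],[-1,145,0,0,0,0,0],[-1,168,0,0,0,0,0],[-1,185,0,0,0,0,0],[-1,190,0,0,0,0,0]]'| grep -E 'pos|gap'
python3 -m inch '[[-1,10,0,0,0,0,0],[-1,30,0,0,0,0,0],[-1,53,0,0,0,0,0],[-1,76,0,0,0,0,0],[-1,99,0,0,0,0,0],[-1,122,0,0,0,0,0],[-1,145,0,0,0,0,0],[-1,168,0,0,0,0,0],[-1,185,0,0,0,0,0],[-1,190,0,0,0,0,0]]'| grep -E 'pos|gap|force'
python3 - <<'E'
from h import *
go(*H['pot'],.2)
im=grab('top');print([ (d['confidence'],atz(im,d['centre'][::-1],0)) for d in eyes.place_of('pot','top')])
im=grab('side');print([ (d['confidence'],atz(im,d['centre'][::-1],0)) for d in eyes.place_of('pot','side')])
E
```

```text
tool_pos: [0.502, -0.2228, 0.2975]
finger_gap: 0.293
tool_pos: [0.5163, -0.0284, 0.2946]
finger_gap: 0.296
tool_pos: [0.5326, 0.1592, 0.2956]
contact_force: [-0.0, 0.6, -0.8]
finger_gap: 0.293
t 17.9667 pos [0.5326 0.1592 0.2956] F [-0.0163  0.5962 -0.8467] gap 0.29331384197222227 
shift [  3.6047 -13.7873  95.6337] rot [-0.0013 -0.0008  0.0022]
[(0.91, array([0.5265, 0.1604, 0.    ])), (0.63, array([ 0.5013, -0.2917,  0.    ])), (0.56, array([ 0.5121, -0.1086,  0.    ]))]
[(0.94, array([0.5171, 0.1661, 0.    ])), (0.24, array([ 0.4952, -0.4445,  0.    ]))]
```

```bash
python3 -m inch '[[-1,2,-7,10,0,0,0],[-1,3,-12,20,0,0,0],[-1,3,-12,30,0,0,0],[-1,3,-12,30,0,0,0],[-1,3,-12,30,0,0,0]]'| grep -E 'pos|gap|force'
python3 - <<'E'
from h import *
t=grab('top');print('rim',atz(t,(190.9,219.0),.09))
go(*H['pot'],.2)
im=grab('side')
print([proj(im,(.519,.164,z)) for z in(0,.09)])
cv2.imwrite('pics/p4.png',cv2.resize(im['pixels'][170:330,210:370,::-1],None,fx=3.7,fy=3.7,interpolation=3))
E
```

```text
tool_pos: [0.5214, 0.1589, 0.2663]
contact_force: [-0.3, -0.6, -1.1]
finger_gap: 0.297
rim [0.5193 0.166  0.09  ]
t 18.6333 pos [0.5219 0.1592 0.2668] F [-0.61    0.327  -0.6033] gap 0.29747071446618645 
shift [ 4.5744 -3.2933 66.8346] rot [ 0.0006  0.0003 -0.0026]
[array([278.2797, 307.7799]), array([277.8334, 288.2085])]
```

View pics/p4.png

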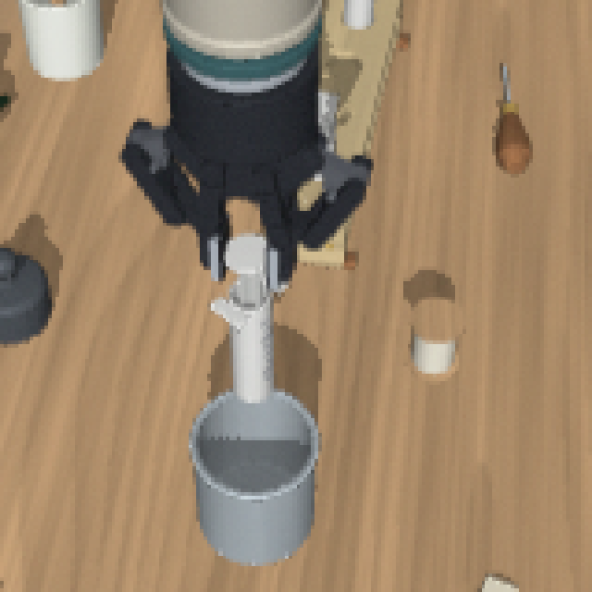

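```bash
python3 -m inch '[[-1,3,-2,6,0,0,0],[-1,5,-3,18,0,0,0],[-1,5,-3,32,0,0,0],[-1,5,-3,46,0,0,0],[-1,5,-3,60,0,0,0],[-1,5,-3,74,0,0,0],[-1,5,-3,88,0,0,0],[-1,5,-3,100,0,0,0],[-1,5,-3,108,0,0,0],[-1,5,-3,112,0,0,0]]'| grep -E 'pos|gap|force'
python3 -m inch '[[-1,0,0,1,0,0,0],[-1,0,0,2,0,0,0],[-1,0,0,2,0,0,0]]'| grep -E 'pos|gap|force'
```

```text
tool_pos: [0.5183, 0.1655, 0.1535]
contact_force: [-0.5, -0.1, -0.9]
finger_gap: 0.292
tool_pos: [0.5191, 0.1656, 0.153]
contact_force: [-0.8, -0.4, -0.4]
finger_gap: 0.299
```

```bash
python3 -m inch '[[-1,0,0,1,0,0,0],[-1,0,0,2,0,0,0],[-1,0,0,2,0,0,0]]'| grep -E 'pos|gap|force'
```

```text
tool_pos: [0.5187, 0.1655, 0.1508]
contact_force: [-0.6, 0.3, -0.5]
finger_gap: 0.292
```

```bash
python3 -m inch '[[-1,0,0,1,0,0,0],[-1,0,0,2,0,0,0],[-1,0,0,2,0,0,0]]'| grep -E 'pos|gap|force'
```

```text
tool_pos: [0.5186, 0.1654, 0.1485]
contact_force: [-0.2, 0.0, -1.0]
finger_gap: 0.299
```

```bash
python3 -m inch '[[-1,0,0,1,0,0,0],[-1,0,0,2,0,0,0],[-1,0,0,2,0,0,0]]'| grep -E 'pos|gap|force'
```

```text
tool_pos: [0.5185, 0.1654, 0.1464]
contact_force: [0.3, -0.3, -1.0]
finger_gap: 0.295
```

```bash
python3 -m inch '[[-1,0,0,1,0,0,0],[-1,0,0,2,0,0,0],[-1,0,0,2,0,0,0]]'| grep -E 'pos|gap|force'
```

```text
tool_pos: [0.519, 0.1655, 0.1449]
contact_force: [0.6, 0.3, 2.0]
finger_gap: 0.293
```

```bash
python3 -m inch '[[-0.2,0,0,0,0,0,0],[0.1,0,0,0,0,0,0],[0.4,0,0,0,0,0,0],[0.8,0,0,0,0,0,0],[1,0,0,0,0,0,0],[1,0,0,0,0,0,0],[1,0,0,0,0,0,0],[1,0,0,0,0,0,0],[1,0,0,0,0,0,0],[1,0,0,0,0,0,0]]'| grep -E 'pos|gap|force'
python3 -m inch '[[1,0,0,-5,0,0,0],[1,0,0,-12,0,0,0],[1,0,0,-20,0,0,0],[1,0,0,-30,0,0,0],[1,0,0,-40,0,0,0],[1,0,0,-60,0,0,0],[1,0,0,-90,0,0,0],[1,0,0,-120,0,0,0],[1,0,0,-120,0,0,0]]'| grep -E 'pos|gap|force'
python3 - <<'E'
from h import *
im=grab('side');t=grab('top')
o=np.zeros((560,800,3),np.uint8)
o[:,:400]=cv2.resize(im['pixels'][110:320,230:380,::-1],(400,560),interpolation=3)
o[:250,405:800]=cv2.resize(t['pixels'][170:280,170:344,::-1],(395,250),interpolation=3)
cv2.imwrite('pics/p5.png',o)
for n,c,i in(('pot','side',im),('pot','top',t)):print([(d['confidence'],atz(i,d['centre'][::-1],0)) for d in eyes.place_of(n,c)[:1]])
E
```

```text
tool_pos: [0.5186, 0.1654, 0.1446]
contact_force: [0.4, 0.1, 0.2]
finger_gap: 0.997
tool_pos: [0.5222, 0.1659, 0.271]
contact_force: [1.1, 0.5, -0.5]
finger_gap: 1.0
[(0.57, array([0.5193, 0.1704, 0.    ]))]
[(0.74, array([ 0.5036, -0.2349,  0.    ]))]
```

View pics/p5.png

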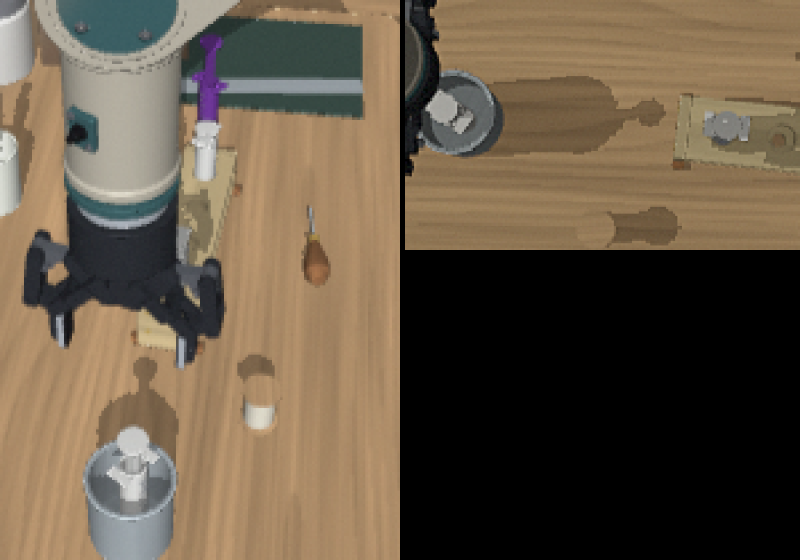

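Run:
```python
from h import *
print(env.get_state()['t']);print(env.hand_in())
```

```text
22.55
the job is handed in; nothing more can be done
None
```

The job is done and handed in at 22.6 s of the 72 s allowed.

- **Syringes a and c (free):** Both slid with about 1.5–3.5 N all the way. I pushed each home until the rubber nose resisted, at 7.8 N for a and 7.1 N for c. They were left standing in the rack.
- **Syringe b (glue):** It stiffened at about 22 mm in, and the force rose to 8.5 N, where I stopped. I lifted it out by its disc and lowered it until the nozzle met the pot floor. Contact of +2 N came at the height I had calculated for the floor. Then I let go. Closing the gripper on the disc also pressed it down with up to about 6 N.

**Last checks:** The final pictures show b in the pot, leaning, and the side camera puts the pot within about 5 mm of where it stood before. They also show a and c still in the rack and the gripper clear above the pot. I did not measure the final plunger depths of a and c in a picture, so "fully home" rests on the force and height readings. In the last top view the network's best "pot" was really in the rack area, since the arm partly hid the pot, and I ignored that reading.

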